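# Fetch the cork foot block from behind the weights

## Robot

A 6-joint arm with a two-finger parallel gripper is mounted at the origin on the work surface. World frame = base frame: x ahead of the robot, y to its left, z up, the work surface at z = 0. Lengths are in m, angles in rad, forces in N, time in s.
With the tool pointing down it reaches from about 0.25 to 0.725 m from the base axis. Payload 4 kg.
Tool frame: the origin (TCP) lies on the centre line of the jaws, within the pads' length; the fingertips stand 22 mm ahead of it and the grasp point (between the pads) lies 3 mm ahead of it; z points along the fingers, y is the line along which they close (so a half turn about z gives the same grasp; the last joint's range is limited). The gripper opens to 85 mm and grips with 20 to 120 N. Pads are 22 mm wide; open, the fingers measure 114 mm over their backs; the gripper's body (76 mm by 85 mm) begins 54 mm behind the grasp point. The pads swing forward as they close: fully open they stand 13 mm farther back than shut.
Start: joints at [1.162, 0.241, 0.005, 1.335, 0, 1.571], TCP at [0.199, 0.459, 0.253] pointing down, gripper open.
Joint ranges: [-2.72, 2.72], [-1.05, 1.87], [-1.09, 1.28], [-1.99, 2.15], [-1.42, 1.44], [-3.14, 3.14]. Speed limits (rad/s): [2.79, 2.79, 3.14, 3.14, 3.14, 3.14].

## Interface

Orientations are given as a unit quaternion [x, y, z, w].
In Python, from workcell import bot gives the robot as it stands.
- The arm moves only by the shell command python3 -m inch 'ROWS'. ROWS is JSON, one flat list of numbers, 7 for each row, row after row: the shift along the world's x, y, z in mm, then the turn, a rotation vector about the world's x, y, z in rad, then the opening in per cent of the stroke, from 0 (shut) to 100 (fully open). A call has 1 to 8 rows; each row is the pose to reach, as a shift and turn from the pose commanded when the call began; what a row does not reach only later rows make up. A row lasts 1/12 s, in which the tool goes at most 41.7 mm and 7.16 degrees, less where a joint would pass 70% of its speed; a pose out of reach is approached as far as the arm can. A call with a gripper value outside its range is refused whole. The fingers move at their own pace and stop on an object; the grip force is fixed at half the most. Time passes only in rows, so rows that repeat a pose let the fingers close. It gives the time, the measured TCP pose, the force, the opening and the grip force at its end, in the units of the state.
- bot.get_obs(): the state, without advancing time (a new reading comes with each control period).
- bot.camera(name): name is "scene" or "side" or "wrist"; returns the picture (400x640x3 uint8, blue, green, red); there is no depth.
- bot.camera_info(name): a dict with "intrinsics" (3x3 intrinsics, pixels), "camera_from_world" (4x4, takes a point from world to camera coordinates); the wrist camera has in their place "hand_eye" (4x4, takes a point from camera to tool coordinates, whose origin is the TCP and whose axes are the flange's). Camera axes: x right, y down, z forward; pixel columns grow to the right and rows downward; lengths in m; the calibration is good to about 2 mm. The wrist camera is an equidistant fisheye: a pixel r from the principal point sees the ray r / f radians off the axis. A picture is of the moment at which its call begins: read the wrist's pose just before it. camera_info takes no time and is no camera call.
- bot.job_done(): hands the job in; it is judged then, once.
Trained networks look in the newest picture that a camera, given by its name, has taken for a name from the list of things; names that differ only in an ending like _2 or _b are one class to them, and where a whole thing is asked for, a point or a joint stands for the part that bears it (a point fixed in the world has none). Each returns a list of dicts, best first, with "confidence" (0 to 1); they miss things now and then, are a little off and sometimes report something else, mostly with a low value. They report only what shows in the picture. A call takes as long as a camera call. They do not tell look-alikes from the thing itself.
- bot.silhouettes(camera, target): "mask" (400x640 bool, what is visible of it) and "uv" ([column, row] in pixels, amid what is visible of it).
- bot.spot_point(camera, target): "uv" ([column, row] in pixels: a listed point, or the origin of a listed thing).
The state is a dict: "clock": time; "joint_pos": joint angles; "joint_vel": joint speeds; "tau": joint torques, N m; "eef_pos": TCP position; "tool_rot": TCP orientation; "ft_force": force on the tool from outside, world axes, zero at the start; "ft_torque": the same for the moment, N m; "grip_width": finger opening in m; "grasp_force": force on a finger pad.
Only numpy, scipy, OpenCV 4.12 (cv2) and the standard library are available. Lean on these libraries where they do the work, as an engineer would, in place of code of your own. Each camera call takes 0.05 s, during which the arm holds its last target. There are 200 camera calls.

## Task

The cork foot block for the next job stands at the back of the plywood tray, shut in by the orange and the blue weight. Move both weights over onto the black rubber mat, then fetch the cork block and lay it upright as it stood, centred and lengthways, in the white outline on the press plate; only when it lies there put each weight back upright, centred and square, on the pad of its own colour in the tray. Leave the glue can and the tape roll where they are.

Things in the scene. Friction and masses are not known exactly. Their poses are not given: they have to be found in the camera images.
- weight_orange_grip (a point): orange weight: orange block 50 (x) by 70 (y) by 46 mm high, an upright round black knob 30 mm in diameter and 50 mm tall in the middle of its top; about 0.45 kg. The point is the knob's centre, 71 mm above the underside, 25 mm above the block's top; z up. Lift it by the knob, any direction. It starts on the pad of its own colour.
- weight_blue_grip (a point): blue weight: blue block 50 (x) by 70 (y) by 46 mm high, an upright round black knob 30 mm in diameter and 50 mm tall in the middle of its top; about 0.45 kg. The point is the knob's centre, 71 mm above the underside, 25 mm above the block's top; z up. Lift it by the knob, any direction. It starts on the pad of its own colour.
- cork_center (a point): brown cork foot block, 150 mm long (x, round ends), 46 wide (y), 50 high (z), 0.12 kg. The point is its centre, 25 mm above the underside. It stands across the back of the fixed plywood tray (193 by 250 mm, floor 8 thick, lips 24 high), only some 8 mm behind the weights; some 50 mm are free behind it. Grip it across its width at the middle.
- pad_orange: orange pad, 2 mm thick, fixed on the tray's floor: the orange weight's place. Origin on its underside, below the centre of that place; the weight's underside goes 2 mm above it. The pad reaches 40 mm to +y and -y, 28 to +x, 50 to -x (this strip shows in front of the weight). x points to the tray's back; square = x axes parallel. The other pad is 85 mm beside it, left or right.
- pad_blue: blue pad, 2 mm thick, fixed on the tray's floor: the blue weight's place. Origin on its underside, below the centre of that place; the weight's underside goes 2 mm above it. The pad reaches 40 mm to +y and -y, 28 to +x, 50 to -x (this strip shows in front of the weight). x points to the tray's back; square = x axes parallel. The other pad is 85 mm beside it, left or right.
- mat: black rubber mat, fixed, 240 (x) by 130 (y) mm, 4 mm thick: the side area, to the left or the right of the tray. The origin is at the centre of its underside. It has room for both weights, one behind the other along x.
- plate: press plate, fixed: dark steel with orange rails along its long sides, 240 (x) by 130 (y) mm, flat top 20 mm above the origin; on the other side of the tray from the mat. Origin at the centre of its underside, straight below the centre of the white outline, 165 (x) by 62 (y) mm inside. The cork block goes with its long side along the plate's x, either way round.
- can: green glue can, 72 mm diameter, 85 mm high, origin at the centre of its underside: a bystander, to be left alone.
- tape: yellow tape roll lying flat, 90 mm diameter, 30 mm high, origin at the centre of its underside: a bystander, to be left alone.
Things that resemble listed ones, but are neither listed nor needed, are in the scene too. Of the things like the part that bears weight_orange_grip, leave any that is purple, turquoise or yellow; of the rest the smaller one is meant.

How it is judged:
By the outcome, as a careful person would: the job done as asked, in the order asked, and still so for the second after the job is handed in, with the robot touching nothing.
It also fails if it takes over 128 s, if anything falls off the work surface, if the arm or the gripper's body presses on something with over 40 N, if the wrist force passes 120 N, or if a joint passes its speed limit or range.

## Working session

There is one attempt and no reset: what is moved stays moved. The work goes in short steps, Python scripts to look and compute and a shell command to move; the robot and the scene stay as the last step left them, time stands still between calls to the robot, and variables do not carry over. Pictures are saved under pics/ and viewed, at most 14 in all, crops included, and the job is handed in when it is done.

```bash
ls; mkdir -p pics
python3 - <<'E'
from workcell import bot
import cv2,numpy as np
for c in("scene","side"):
    cv2.imwrite(f"pics/{c}0.png",bot.camera(c)); i=bot.camera_info(c); print(c,i)
print(bot.camera_info("wrist")); print(bot.get_obs())
E
```

```text
pics
scene {'intrinsics': array([[371.04711862,   0.        , 315.35818558],
       [  0.        , 371.04711862, 198.9296044 ],
       [  0.        ,   0.        ,   1.        ]]), 'camera_from_world': array([[-0.26129408,  0.96522213, -0.00846421,  0.11288876],
       [ 0.69883996,  0.18311872, -0.6914407 , -0.30498591],
       [-0.66584391, -0.18658449, -0.72238363,  1.36693631],
       [ 0.        ,  0.        ,  0.        ,  1.        ]])}
side {'intrinsics': array([[444.22423357,   0.        , 307.88681467],
       [  0.        , 444.22423357, 199.29663963],
       [  0.        ,   0.        ,   1.        ]]), 'camera_from_world': array([[ 0.78105335, -0.62416602, -0.01929874, -0.40779212],
       [-0.36471433, -0.4308654 , -0.82543229,  0.23483479],
       [ 0.50689163,  0.65174518, -0.56417116,  0.82127955],
       [ 0.        ,  0.        ,  0.        ,  1.        ]])}
{'intrinsics': array([[309.70691629,   0.        , 320.22126332],
       [  0.        , 309.70691629, 195.4027205 ],
       [  0.        ,   0.        ,   1.        ]]), 'hand_eye': array([[ 1.14760058e-04, -9.
[... 306 characters left out ...]
+00]])}
{'clock': 0.1, 'joint_pos': array([1.16201653e+00, 2.41327984e-01, 3.84692459e-03, 1.33520035e+00,
       1.49746212e-05, 1.57078187e+00]), 'joint_vel': array([-0.00028646, -0.00205929,  0.00404301,  0.00063863, -0.00093865,
       -0.00129432]), 'tau': array([-1.74292149e-03, -3.73138690e+01,  2.53009844e+01,  1.08652280e-02,
       -7.09063988e-05,  5.42869344e-06]), 'eef_pos': array([0.19853037, 0.45831843, 0.25250217]), 'tool_rot': array([ 2.02962634e-01,  9.79186030e-01, -9.21402729e-04, -1.98645862e-04]), 'ft_force': array([-0.2902502 ,  0.96963535, -0.62281899]), 'ft_torque': array([-0.04587032,  0.01340893, -0.01040343]), 'grasp_force': 0.0, 'grip_width': 0.08554533563198428}
```

View pics/scene0.png

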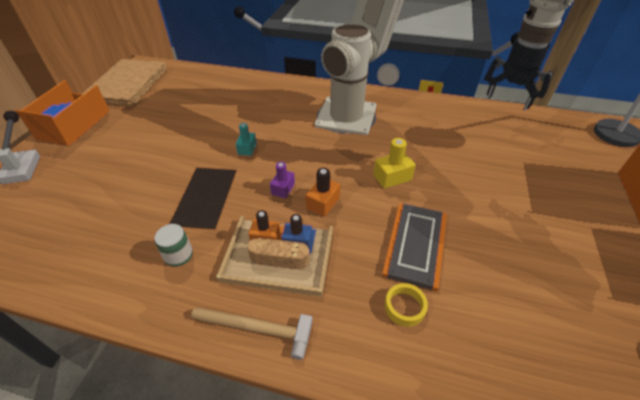

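View pics/side0.png

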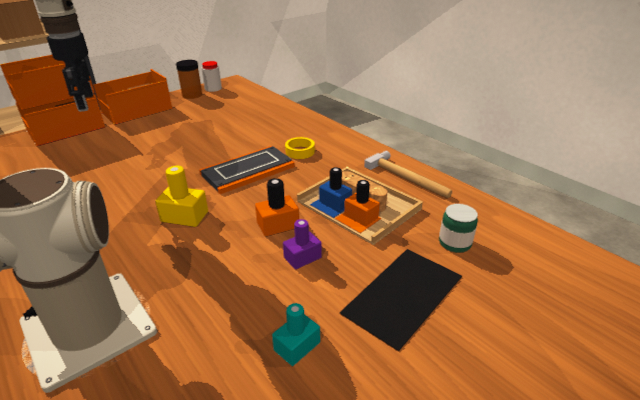

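Scene picture: orange candidates are the small weight in the tray (scene 263,228 / side 361,205) and a larger orange block outside it (scene 323,192 / side 277,210). The purple (282,182), turquoise (246,142) and yellow (395,168) ones are excluded, so the smaller orange one, on the pad in the tray, fits. Next I'll measure, and make one crop to confirm.

```bash
cat > h.py <<'E'
from workcell import bot
import cv2,numpy as np
from scipy.spatial.transform import Rotation as R
def ray(cam,uv,obs=None):
    i=bot.camera_info(cam);K=i["intrinsics"]
    x=(uv[0]-K[0,2])/K[0,0];y=(uv[1]-K[1,2])/K[1,1]
    if cam=="wrist":
        r=np.hypot(x,y);s=np.sin(r)/r if r>1e-9 else 1
        d=np.array([x*s,y*s,np.cos(r)]);H=i["hand_eye"]
        Rw=R.from_quat(obs["tool_rot"]).as_matrix()
        return Rw@H[:3,3]+obs["eef_pos"],Rw@H[:3,:3]@d
    T=i["camera_from_world"];Rt=T[:3,:3].T
    return -Rt@T[:3,3],Rt@np.array([x,y,1])
def atz(cam,uv,z,obs=None):
    o,d=ray(cam,uv,obs);return (o+d*(z-o[2])/d[2])
def proj(cam,P,obs=None):
    i=bot.camera_info(cam);K=i["intrinsics"];P=np.atleast_2d(P)
    if cam=="wrist":
        H=i["hand_eye"];Rw=R.from_quat(obs["tool_rot"]).as_matrix()
        p=(P-obs["eef_pos"])@Rw;p=(p-H[:3,3])@H[:3,:3]
        n=np.hypot(p[:,0],p[:,1]);th=np.arctan2(n,p[:,2])
        q=p[:,:2]/n[:,None]*th[:,None]
    else:
        T=i["camera_from_world"];p=P@T[:3,:3].T+T[:3,3];q=p[:,:2]/p[:,2:]
    return q*[K[0,0],K[1,1]]+K[:2,2]
E
python3 - <<'E'
from h import *
Z=dict(weight_orange_grip=.081,weight_blue_grip=.081,cork_center=.033,pad_orange=.008,pad_blue=.008,mat=0,plate=0,can=0,tape=0)
for c in("scene","side"):
    bot.camera(c)
    for n,z in Z.items():
        for r in bot.spot_point(c,n)[:3]:
            print(c,n,round(r["confidence"],2),np.round(r["uv"],1),np.round(atz(c,r["uv"],z)[:2],3))
a=cv2.imread("pics/scene0.png")[130:310,150:470]; b=cv2.imread("pics/side0.png")[140:350,200:500]
cv2.imwrite("pics/crop0.png",np.vstack([cv2.resize(a,(534,300),interpolation=3),cv2.resize(b[:169],(534,300),interpolation=3)]))
for n in("weight_orange_grip","mat","plate"):
    for r in bot.silhouettes("side",n)[:3]: print(n,r["confidence"],r["uv"],r["mask"].sum())
E
```

```text
scene weight_orange_grip 0.95 [321.1 181.1] [0.442 0.02 ]
scene weight_orange_grip 0.67 [265. 220.] [ 0.612 -0.079]
scene weight_orange_grip 0.63 [278.4 171.6] [ 0.435 -0.106]
scene weight_blue_grip 0.86 [294.8 221.7] [ 0.598 -0.007]
scene weight_blue_grip 0.22 [178.4 255.7] [ 0.762 -0.233]
scene cork_center 0.6 [275.9 249.5] [ 0.657 -0.039]
scene pad_blue 0.64 [296.8 244.5] [ 0.612 -0.001]
scene mat 0.82 [206.6 196.4] [ 0.507 -0.31 ]
scene plate 0.62 [417.5 246.8] [0.534 0.3  ]
scene can 0.55 [179.3 254.6] [ 0.713 -0.283]
scene tape 0.55 [404.9 308.4] [0.715 0.286]
scene tape 0.26 [279.1 253.9] [ 0.646 -0.038]
side weight_orange_grip 0.84 [299.3 233.1] [ 0.409 -0.116]
side weight_orange_grip 0.8 [175.5 183.1] [0.297 0.229]
side weight_orange_grip 0.78 [294.7 317.1] [ 0.269 -0.285]
side weight_blue_grip 0.97 [334.5 177.1] [0.608 0.001]
side cork_center 0.62 [363.2 187.9] [ 0.681 -0.027]
side pad_orange 0.77 [357.8 218.1] [ 0.606 -0.088]
side pad_blue 0.81 [335.8 204.3] [ 0.604 -0.01 ]
side mat 0.81 [402.  292.7] [ 0.509 -0.313]
side plate 0.89 [248.6 170. ] [0.534 0.289]
side plate 0.61 [454.1 241.9] [ 0.716 -0.284]
side plate 0.55 [297.8 152.1] [0.708 0.282]
side can 0.73 [454.6 241.6] [ 0.718 -0.284]
side tape 0.75 [297.3 152.5] [0.705 0.281]
side tape 0.19 [247.7 169.9] [0.532 0.291]
weight_orange_grip 0.92 [360.5, 208.4] 1047
weight_orange_grip 0.81 [300.0, 247.4] 1204
weight_orange_grip 0.6 [180.3, 202.2] 2065
mat 0.97 [402.6, 300.0] 6150
plate 0.66 [245.8, 169.3] 2364
```

View pics/crop0.png

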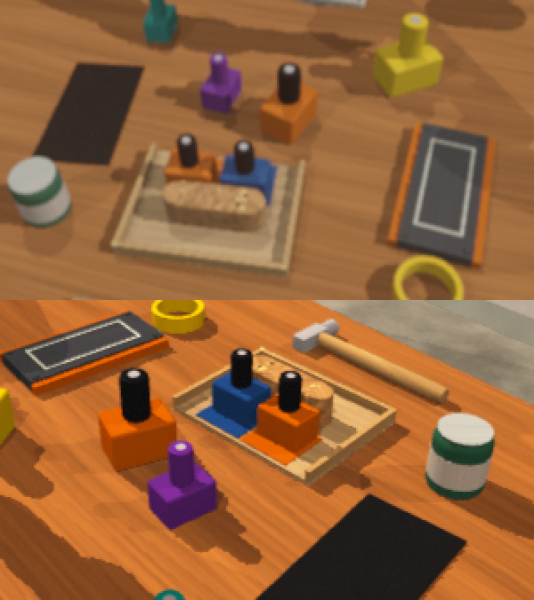

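The crop confirms it: the tray's orange weight is the smaller one, standing on the orange pad next to the blue one. The larger orange weight stands alone outside the tray. I'll go above the tray for a near look.

```bash
python3 -m inch '[150,-230,80,0,0,-0.6,100, 150,-230,80,0,0,-0.6,100, 150,-230,80,0,0,-0.6,100, 150,-230,80,0,0,-0.6,100, 150,-230,80,0,0,-0.6,100, 150,-230,80,0,0,-0.6,100, 150,-230,80,0,0,-0.6,100, 150,-230,80,0,0,-0.6,100]'
python3 -m inch '[190,-240,20,0,0,-0.56,100, 190,-240,20,0,0,-0.56,100, 190,-240,20,0,0,-0.56,100, 190,-240,20,0,0,-0.56,100, 190,-240,20,0,0,-0.56,100, 190,-240,20,0,0,-0.56,100, 190,-240,20,0,0,-0.56,100, 190,-240,20,0,0,-0.56,100]'
python3 -m inch '[0,0,0,0,0,0,100, 0,0,0,0,0,0,100, 0,0,0,0,0,0,100, 0,0,0,0,0,0,100]'
python3 - <<'E'
from h import *
o=bot.get_obs();print(o["eef_pos"],R.from_quat(o["tool_rot"]).as_matrix()[:,1])
im=bot.camera("wrist");cv2.imwrite("pics/w1.png",im)
Z=dict(weight_orange_grip=.081,weight_blue_grip=.081,cork_center=.033,pad_orange=.008,pad_blue=.008,mat=0,plate=0)
for n,z in Z.items():
    for r in bot.spot_point("wrist",n)[:3]:
        print(n,round(r["confidence"],2),np.round(r["uv"],1),np.round(atz("wrist",r["uv"],z,o)[:2],3))
E
```

```text
clock: 1.92
eef_pos: [0.352, 0.2249, 0.3357]
tool_rot: [0.487, 0.874, 0.001, 0.002]
ft_force: [0.4, 0.6, -0.6]
grip_width: 0.0854
grasp_force: 0.0
clock: 2.58
eef_pos: [0.5413, -0.0147, 0.3524]
tool_rot: [0.708, 0.706, -0.0, 0.001]
ft_force: [0.0, 0.5, -0.4]
grip_width: 0.0856
grasp_force: 0.0
clock: 2.92
eef_pos: [0.5381, -0.0098, 0.3534]
tool_rot: [0.706, 0.708, 0.0, -0.0]
ft_force: [-0.2, 0.6, -0.5]
grip_width: 0.0852
grasp_force: 0.0
[ 0.53805906 -0.0098375   0.35341913] [ 9.99992379e-01  3.89097930e-03 -3.18356073e-04]
weight_orange_grip 0.92 [139.3  12.4] [0.281 0.214]
weight_orange_grip 0.82 [375.8 215.2] [ 0.614 -0.083]
weight_orange_grip 0.81 [237.2 224.9] [ 0.422 -0.099]
weight_blue_grip 0.64 [375.2 158.7] [ 0.609 -0.005]
cork_center 0.66 [408.7 171.3] [ 0.67  -0.031]
mat 0.58 [304.3 314. ] [ 0.509 -0.317]
```

View pics/w1.png

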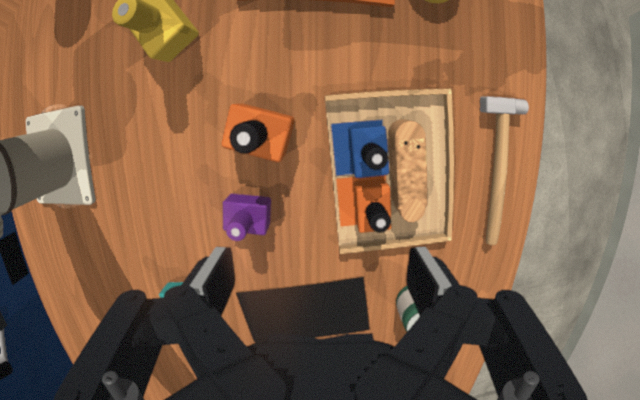

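The wrist view shows the tray with the blue knob at (376,157), the orange knob at (378,216), the cork at (411,170), and the mat at (304,310). I'll grasp orange by the knob first.

```bash
python3 -m inch '[73,-73,-150,0,0,0,100, 73,-73,-150,0,0,0,100, 73,-73,-150,0,0,0,100, 73,-73,-150,0,0,0,100, 73,-73,-150,0,0,0,100, 73,-73,-150,0,0,0,100, 73,-73,-150,0,0,0,100, 73,-73,-150,0,0,0,100]'
python3 - <<'E'
from h import *
o=bot.get_obs();print(o["eef_pos"])
im=bot.camera("wrist");cv2.imwrite("pics/w2.png",im)
for n,z in dict(weight_orange_grip=.081,weight_blue_grip=.081,cork_center=.033).items():
    for r in bot.spot_point("wrist",n)[:3]:
        print(n,round(r["confidence"],2),np.round(r["uv"],1),np.round(atz("wrist",r["uv"],z,o)[:2],3))
E
```

```text
clock: 3.98
eef_pos: [0.6123, -0.0836, 0.2057]
tool_rot: [0.706, 0.708, 0.001, 0.001]
ft_force: [0.9, -0.1, 0.8]
grip_width: 0.0853
grasp_force: 0.0
[ 0.61231393 -0.0836138   0.20568728]
weight_orange_grip 0.95 [127.5  75.8] [0.442 0.026]
weight_orange_grip 0.94 [324.3 195.6] [ 0.616 -0.084]
weight_orange_grip 0.9 [ 83.  327.7] [ 0.288 -0.274]
weight_blue_grip 0.61 [317.3  91.2] [0.61 0.  ]
cork_center 0.89 [382.1 125.6] [ 0.672 -0.029]
```

View pics/w2.png

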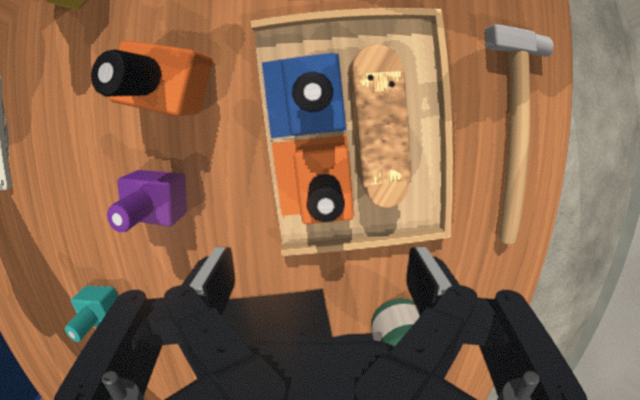

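The orange knob is at (325,205), between the jaws, about 4 mm further in x than estimated. I'll descend and grip, with the tool yawed to the tray (~+4°).

```bash
python3 -m inch '[4,0,-60,0,0,0.07,100, 4,0,-60,0,0,0.07,100, 4,0,-60,0,0,0.07,100, 4,0,-100,0,0,0.07,100, 4,0,-115,0,0,0.07,100, 4,0,-115,0,0,0.07,100, 4,0,-115,0,0,0.07,100, 4,0,-115,0,0,0.07,100]'
python3 -m inch '[0,0,0,0,0,0,10, 0,0,0,0,0,0,10, 0,0,0,0,0,0,10, 0,0,0,0,0,0,10, 0,0,0,0,0,0,10, 0,0,0,0,0,0,10, 0,0,0,0,0,0,10, 0,0,0,0,0,0,10]'
```

```text
clock: 4.85
eef_pos: [0.6174, -0.0843, 0.0911]
tool_rot: [0.681, 0.732, 0.001, 0.002]
ft_force: [-0.2, -0.1, 1.5]
grip_width: 0.0858
grasp_force: 0.0
clock: 5.52
eef_pos: [0.6163, -0.0842, 0.0891]
tool_rot: [0.681, 0.732, 0.0, 0.001]
ft_force: [1.4, -0.1, 6.2]
grip_width: 0.0287
grasp_force: 59.2
```

```bash
python3 -m inch '[0,0,30,0,0,0,10, 0,0,60,0,0,0,10, 0,0,90,0,0,0,10, 0,0,110,0,0,0,10, 0,0,110,0,0,0,10]'
python3 -m inch '[-12,-38,0,0,0,0,10, -22,-76,0,0,0,0,10, -32,-114,0,0,0,0,10, -40,-152,0,0,0,0,10, -46,-190,0,0,0,0,10, -51,-229,0,0,0,0,10, -51,-229,0,0,0,0,10, -51,-229,0,0,0,0,10]'
python3 -m inch '[0,0,0,0,0,0,10, 0,0,0,0,0,0,10]'
python3 - <<'E'
from h import *
o=bot.get_obs();print(o["eef_pos"],o["ft_force"],o["grip_width"])
im=bot.camera("wrist");cv2.imwrite("pics/w3.png",im)
bot.camera("side")
for c in ("side","wrist"):
    r=bot.silhouettes(c,"mat")
    if r:
        m=r[0]["mask"].astype(np.uint8);cs=max(cv2.findContours(m,0,2)[0],key=cv2.contourArea)
        p=cv2.approxPolyDP(cv2.convexHull(cs),4,True)[:,0]
        print(c,[(list(q),np.round(atz(c,q,.004,o)[:2],3)) for q in p])
E
```

```text
clock: 5.93
eef_pos: [0.6176, -0.0845, 0.202]
tool_rot: [0.681, 0.732, 0.002, 0.003]
ft_force: [-0.3, -0.1, -4.4]
grip_width: 0.0287
grasp_force: 61.1
clock: 6.6
eef_pos: [0.5623, -0.3153, 0.1941]
tool_rot: [0.683, 0.73, -0.001, -0.003]
ft_force: [0.4, 0.2, -5.2]
grip_width: 0.029
grasp_force: 61.0
clock: 6.77
eef_pos: [0.5641, -0.3118, 0.196]
tool_rot: [0.681, 0.732, -0.0, -0.002]
ft_force: [-0.0, 0.3, -5.3]
grip_width: 0.0286
grasp_force: 61.0
[ 0.56408012 -0.31176652  0.19604161] [-0.02964475  0.32991992 -5.29623032] 0.02860935658489454
side [([np.int32(409), np.int32(250)], array([ 0.614, -0.24 ])), ([np.int32(460), np.int32(278)], array([ 0.627, -0.363])), ([np.int32(396), np.int32(350)], array([ 0.397, -0.398])), ([np.int32(340), np.int32(311)], array([ 0.382, -0.273]))]
wrist [([np.int32(378), np.int32(104)], array([ 0.616, -0.232])), ([np.int32(381), np.int32(222)], array([ 0.634, -0.357])), ([np.int32(180), np.int32(237)], array([ 0.402, -0.396])), ([np.int32(160), np.int32(148)], array([ 0.383, -0.29 ])), ([np.int32(162), np.int32(130)], array([ 0.386, -0.27 ])), ([np.int32(247), np.int32(114)], array([ 0.485, -0.251]))]
```

View pics/w3.png

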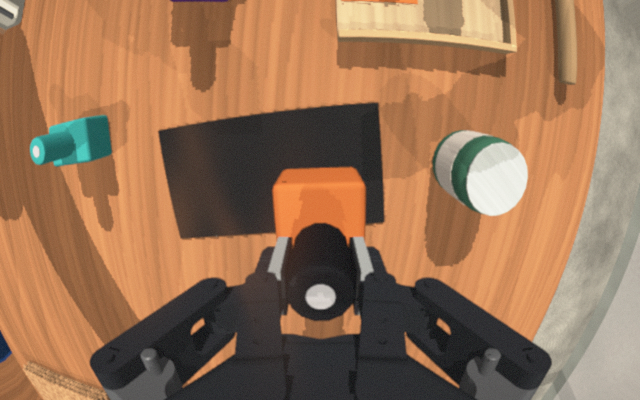

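Orange is held (knob at 320,260). The mat lies below it, spanning pixels (160-380, 104-237), centred near (0.507,-0.317) with ~8° yaw. I'll lower onto its far half.

```bash
python3 -m inch '[0,0,-35,0,0,0,10, 0,0,-70,0,0,0,10, 0,0,-95,0,0,0,10, 0,0,-105,0,0,0,10, 0,0,-112,0,0,0,10, 0,0,-112,0,0,0,10, 0,0,-112,0,0,0,10, 0,0,-112,0,0,0,10]'
```

```text
clock: 7.63
eef_pos: [0.5664, -0.314, 0.0888]
tool_rot: [0.681, 0.732, 0.001, 0.002]
ft_force: [0.5, 0.8, -4.5]
grip_width: 0.0288
grasp_force: 60.7
```

```bash
python3 -m inch '[0,0,-3,0,0,0,10, 0,0,-3,0,0,0,10, 0,0,-5,0,0,0,10, 0,0,-5,0,0,0,10, 0,0,-5,0,0,0,10, 0,0,-5,0,0,0,10]'
```

```text
clock: 8.13
eef_pos: [0.5655, -0.3141, 0.0835]
tool_rot: [0.681, 0.732, 0.0, 0.002]
ft_force: [-1.9, -0.9, 6.7]
grip_width: 0.0285
grasp_force: 62.1
```

```bash
python3 -m inch '[0,0,0,0,0,0,100, 0,0,0,0,0,0,100, 0,0,0,0,0,0,100, 0,0,0,0,0,0,100, 0,0,0,0,0,0,100, 0,0,40,0,0,0,100, 0,0,80,0,0,0,100, 0,0,115,0,0,0,100]'
python3 -m inch '[10,38,0,0,0,0,100, 16,76,0,0,0,0,100, 22,114,0,0,0,0,100, 30,152,0,0,0,0,100, 38,190,0,0,0,0,100, 42,228,0,0,0,0,100, 46,266,0,0,0,0,100, 46,303,0,0,0,0,100]'
python3 -m inch '[0,10,0,0,0,0,100, 0,10,0,0,0,0,100, 0,10,0,0,0,0,100, 0,10,0,0,0,0,100]'
python3 - <<'E'
from h import *
o=bot.get_obs();print(o["eef_pos"])
im=bot.camera("wrist");cv2.imwrite("pics/w4.png",im)
for n,z in dict(weight_blue_grip=.081,cork_center=.033,pad_orange=.01,plate=.02).items():
    for r in bot.spot_point("wrist",n)[:2]:
        print(n,round(r["confidence"],2),np.round(r["uv"],1),np.round(atz("wrist",r["uv"],z,o)[:2],4))
E
```

```text
clock: 8.8
eef_pos: [0.5646, -0.313, 0.1976]
tool_rot: [0.681, 0.732, -0.0, -0.0]
ft_force: [0.4, -0.8, 0.1]
grip_width: 0.0854
grasp_force: 0.0
clock: 9.47
eef_pos: [0.6112, -0.0081, 0.1961]
tool_rot: [0.681, 0.732, 0.0, 0.0]
ft_force: [0.2, -0.6, -0.4]
grip_width: 0.0852
grasp_force: 0.0
clock: 9.8
eef_pos: [0.6107, -0.0015, 0.1962]
tool_rot: [0.682, 0.732, -0.0, 0.0]
ft_force: [0.7, -0.3, 0.7]
grip_width: 0.0857
grasp_force: 0.0
[ 0.6107477  -0.0015401   0.19623712]
weight_blue_grip 0.58 [314.6 199.2] [ 0.6065 -0.0027]
cork_center 0.94 [377.7 215.6] [ 0.6698 -0.0305]
pad_orange 0.92 [321.8 246.6] [ 0.6181 -0.0791]
```

View pics/w4.png

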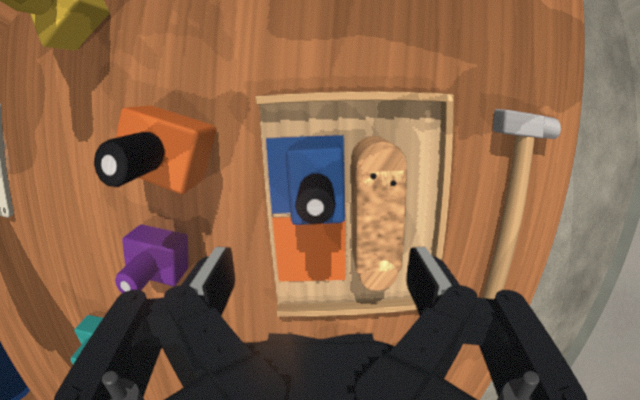

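The blue knob is at (316,200) between the jaws, and the orange pad is free. I'll grip blue.

```bash
python3 -m inch '[-3,-1,-35,0,0,0,100, -3,-1,-70,0,0,0,100, -3,-1,-95,0,0,0,100, -3,-1,-107,0,0,0,100, -3,-1,-107,0,0,0,100, -3,-1,-107,0,0,0,100, -3,-1,-107,0,0,0,100, -3,-1,-107,0,0,0,100]'
python3 -m inch '[0,0,0,0,0,0,10, 0,0,0,0,0,0,10, 0,0,0,0,0,0,10, 0,0,0,0,0,0,10, 0,0,0,0,0,0,10, 0,0,0,0,0,0,10, 0,0,0,0,0,0,10, 0,0,0,0,0,0,10]'
```

```text
clock: 10.72
eef_pos: [0.6092, -0.0015, 0.0912]
tool_rot: [0.681, 0.732, 0.001, 0.001]
ft_force: [0.6, 0.5, -0.8]
grip_width: 0.0853
grasp_force: 0.0
clock: 11.38
eef_pos: [0.6077, -0.0012, 0.0897]
tool_rot: [0.681, 0.732, 0.0, 0.0]
ft_force: [-2.2, 0.3, 4.2]
grip_width: 0.0287
grasp_force: 59.1
```

```bash
python3 -m inch '[0,0,30,0,0,0,10, 0,0,60,0,0,0,10, 0,0,90,0,0,0,10, 0,0,115,0,0,0,10, 0,0,115,0,0,0,10]'
python3 -m inch '[-17,-36,0,0,0,0,10, -34,-72,0,0,0,0,10, -52,-108,0,0,0,0,10, -69,-144,0,0,0,0,10, -87,-180,0,0,0,0,10, -104,-216,0,0,0,0,10, -121,-252,0,0,0,0,10, -138,-288,0,0,0,0,10]'
python3 -m inch '[-18,-36,0,0,0,0,10, -18,-36,0,0,0,0,10, -18,-36,-30,0,0,0,10, -18,-36,-60,0,0,0,10, -18,-36,-90,0,0,0,10, -18,-36,-110,0,0,0,10, -18,-36,-115,0,0,0,10, -18,-36,-115,0,0,0,10]'
python3 -m inch '[0,0,0,0,0,0,10, 0,0,0,0,0,0,10, 0,0,-3,0,0,0,10, 0,0,-3,0,0,0,10, 0,0,-3,0,0,0,10]'
```

```text
clock: 11.8
eef_pos: [0.6106, -0.0012, 0.2095]
tool_rot: [0.681, 0.732, 0.003, 0.003]
ft_force: [2.2, 1.2, -3.0]
grip_width: 0.0286
grasp_force: 60.8
clock: 12.47
eef_pos: [0.4676, -0.2901, 0.2017]
tool_rot: [0.681, 0.732, -0.0, -0.002]
ft_force: [0.7, 0.2, -4.0]
grip_width: 0.0286
grasp_force: 60.9
clock: 13.13
eef_pos: [0.4497, -0.3236, 0.0863]
tool_rot: [0.681, 0.732, -0.0, -0.003]
ft_force: [-0.3, -0.2, -3.2]
grip_width: 0.0288
grasp_force: 61.4
clock: 13.55
eef_pos: [0.452, -0.3253, 0.0867]
tool_rot: [0.681, 0.732, 0.0, 0.0]
ft_force: [1.1, 0.7, -4.4]
grip_width: 0.0289
grasp_force: 61.4
```

```bash
python3 -m inch '[0,0,-2,0,0,0,10, 0,0,-4,0,0,0,10, 0,0,-4,0,0,0,10, 0,0,-4,0,0,0,10]'
```

```text
clock: 13.88
eef_pos: [0.4521, -0.3256, 0.0837]
tool_rot: [0.681, 0.732, 0.0, 0.001]
ft_force: [-2.4, 0.7, 5.4]
grip_width: 0.0282
grasp_force: 61.7
```

```bash
python3 -m inch '[0,0,0,0,0,0,100, 0,0,0,0,0,0,100, 0,0,0,0,0,0,100, 0,0,0,0,0,0,100, 0,0,40,0,0,0,100, 0,0,80,0,0,0,100, 0,0,120,0,0,0,100, 0,0,150,0,0,0,100]'
python3 -m inch '[22,33,0,0,0,0,100, 44,66,0,0,0,0,100, 66,99,0,0,0,0,100, 88,132,0,0,0,0,100, 110,165,0,0,0,0,100, 132,198,0,0,0,0,100, 154,231,0,0,0,0,100, 168,264,0,0,0,0,100]'
python3 -m inch '[0,0,0,0,0,0,100, 0,0,0,0,0,0,100, 0,0,0,0,0,0,100, 0,0,0,0,0,0,100]'
python3 - <<'E'
from h import *
import pickle
o=bot.get_obs();print(o["eef_pos"])
im=bot.camera("wrist");cv2.imwrite("pics/w5.png",im);cv2.imwrite("pics/scene5.png",bot.camera("scene"));cv2.imwrite("pics/side5.png",bot.camera("side"))
pickle.dump(o,open("o5.pkl","wb"))
for c in("wrist","scene","side"):
  for n,z in dict(cork_center=.058,pad_orange=.01,pad_blue=.01,plate=.02).items():
    for r in bot.silhouettes(c,n)[:1]:
        m=r["mask"].astype(np.uint8);cs=max(cv2.findContours(m,0,2)[0],key=cv2.contourArea)
        P=np.array([atz(c,q,z,o)[:2] for q in cs[:,0]],np.float32)*1000
        b=cv2.minAreaRect(P);print(c,n,round(r["confidence"],2),np.round(b[0],1),np.round(b[1],1),round(b[2],1))
    for r in bot.spot_point(c,n)[:1]: print("   pt",np.round(atz(c,r["uv"],z,o)[:2],4))
E
```

```text
clock: 14.55
eef_pos: [0.4524, -0.3256, 0.2356]
tool_rot: [0.681, 0.732, 0.0, 0.002]
ft_force: [1.1, -0.4, -0.5]
grip_width: 0.0853
grasp_force: 0.0
clock: 15.22
eef_pos: [0.6214, -0.0593, 0.2318]
tool_rot: [0.681, 0.732, 0.0, 0.0]
ft_force: [1.6, -0.3, -1.6]
grip_width: 0.0856
grasp_force: 0.0
clock: 15.55
eef_pos: [0.6193, -0.0623, 0.2322]
tool_rot: [0.682, 0.732, -0.0, -0.0]
ft_force: [-0.0, 0.6, -0.1]
grip_width: 0.0856
grasp_force: 0.0
[ 0.6192536  -0.06234048  0.23219643]
wrist cork_center 0.65 [666.2 -28.8] [ 48.6 146.7] 6.6
   pt [ 0.6661 -0.0265]
wrist pad_orange 0.88 [604.8 -84.7] [78.  80.7] 6.6
   pt [ 0.6181 -0.0797]
wrist pad_blue 0.7 [ 5.967e+02 -5.000e-01] [79.5 81.8] 5.7
   pt [ 0.605  -0.0028]
scene cork_center 0.59 [682.4 -23.8] [ 77.6 150.1] 6.2
   pt [ 0.6814 -0.0231]
scene pad_orange 0.73 [588.9 -89.1] [57.7 83.4] 14.7
   pt [ 0.6201 -0.0818]
scene pad_blue 0.61 [592.7  -1.6] [77.1 79.7] 5.6
   pt [ 0.6021 -0.002 ]
scene plate 0.66 [535.4 293.6] [132.9 256.2] 87.3
   pt [0.5466 0.2948]
side cork_center 0.79 [638.8 -56.3] [101.6 180.7] 6.5
   pt [ 0.6449 -0.0626]
side pad_orange 0.89 [602.5 -90.2] [79.6 81.5] 5.6
   pt [ 0.622  -0.0758]
side pad_blue 0.92 [593.2  -4.7] [82.2 83.4] 7.1
   pt [ 0.5917 -0.0244]
side plate 0.77 [523.5 272.4] [152.7 248.2] 87.0
   pt [0.5265 0.2654]
```

View pics/w5.png

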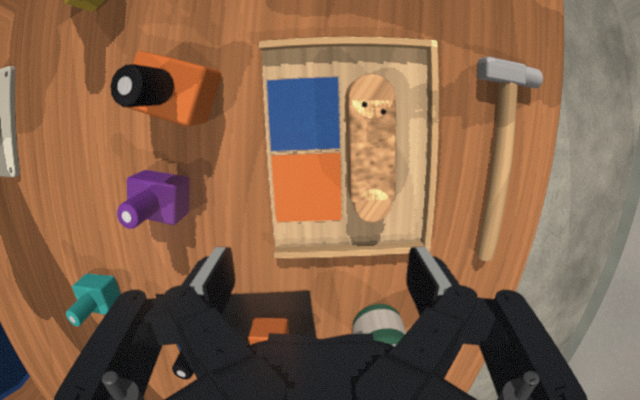

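All pads are clear: blue at (303,114), orange at (308,187). The cork is at (372,148), x≈0.667, y≈-0.029, yaw ~6°. I'll fetch the cork.

```bash
python3 -m inch '[48,34,-30,0,0,0.038,100, 48,34,-60,0,0,0.038,100, 48,34,-100,0,0,0.038,100, 48,34,-130,0,0,0.038,100, 48,34,-160,0,0,0.038,100, 48,34,-180,0,0,0.038,100, 48,34,-192,0,0,0.038,100, 48,34,-192,0,0,0.038,100]'
python3 -m inch '[0,0,0,0,0,0,100, 0,0,0,0,0,0,100, 0,0,0,0,0,0,20, 0,0,0,0,0,0,20, 0,0,0,0,0,0,20, 0,0,0,0,0,0,20, 0,0,0,0,0,0,20, 0,0,0,0,0,0,20]'
```

```text
clock: 17.57
eef_pos: [0.6653, -0.0271, 0.0366]
tool_rot: [0.667, 0.745, -0.002, -0.003]
ft_force: [-0.7, 0.2, -0.1]
grip_width: 0.0855
grasp_force: 0.0
clock: 18.23
eef_pos: [0.6687, -0.0273, 0.0419]
tool_rot: [0.667, 0.745, 0.001, 0.001]
ft_force: [0.3, 0.7, 6.3]
grip_width: 0.0454
grasp_force: 61.8
```

```bash
python3 -m inch '[0,0,25,0,0,0,20, 0,0,55,0,0,0,20, 0,0,90,0,0,0,20, 0,0,130,0,0,0,20, 0,0,170,0,0,0,20, 0,0,200,0,0,0,20, 0,0,210,0,0,0,20, 0,0,210,0,0,0,20]'
python3 -m inch '[-20,20,0,0,0,0.1,20, -40,40,0,0,0,0.2,20, -60,70,0,0,0,0.3,20, -80,100,0,0,0,0.42,20, -100,130,0,0,0,0.54,20, -120,155,0,0,0,0.66,20, -120,155,0,0,0,0.75,20, -120,155,0,0,0,0.75,20]'
python3 -m inch '[0,0,0,0,0,0.1,20, 0,0,0,0,0,0.2,20, 0,0,0,0,0,0.3,20, 0,0,0,0,0,0.42,20, 0,0,0,0,0,0.54,20, 0,0,0,0,0,0.66,20, 0,0,0,0,0,0.66,20, 0,0,0,0,0,0.66,20]'
python3 - <<'E'
from h import *
import pickle
o=bot.get_obs();print(o["eef_pos"],o["joint_pos"],o["grip_width"],R.from_quat(o["tool_rot"]).as_matrix()[:,1])
im=bot.camera("wrist");cv2.imwrite("pics/w6.png",im);pickle.dump(o,open("o6.pkl","wb"))
E
```

```text
clock: 18.9
eef_pos: [0.6693, -0.0273, 0.2541]
tool_rot: [0.667, 0.745, 0.002, 0.003]
ft_force: [-0.2, 0.3, -0.7]
grip_width: 0.0456
grasp_force: 61.6
clock: 19.57
eef_pos: [0.5452, 0.1291, 0.2474]
tool_rot: [0.346, 0.938, -0.002, -0.002]
ft_force: [0.3, -0.4, -1.1]
grip_width: 0.0452
grasp_force: 61.7
clock: 20.23
eef_pos: [0.5475, 0.1269, 0.2484]
tool_rot: [0.028, 1.0, -0.0, -0.001]
ft_force: [-0.3, 0.9, 0.4]
grip_width: 0.0455
grasp_force: 61.7
[0.5474879  0.12688879 0.24841252] [ 2.27835516e-01  3.68986109e-01  1.70106544e-01  1.37500871e+00
 -1.81694350e-04  2.84460410e-01] 0.04547586584041501 [ 0.05659281  0.9983968  -0.00104211]
```

View pics/w6.png

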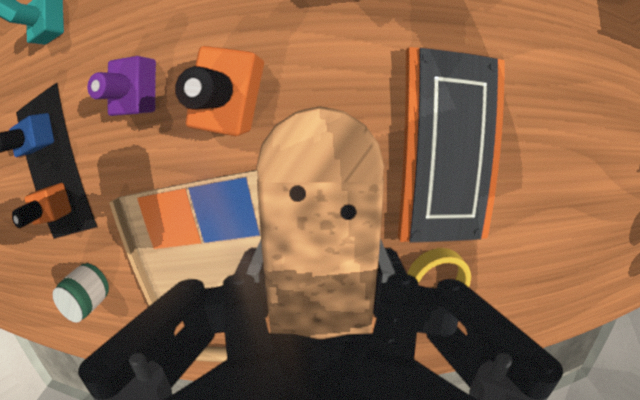

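The outline is fully visible, with corners (436,78), (487,82), (475,217), (428,216). The cork is held well. Now I'll compute the plate pose.

Run:
```python
from h import *
import pickle
o=pickle.load(open("o6.pkl","rb"))
def fit(c,im,poly,o,thr):
    roi=np.zeros(im.shape[:2],np.uint8);cv2.fillPoly(roi,[np.array(poly)],1)
    m=((im.min(2)>thr)&(roi>0)).astype(np.uint8)
    v,u=np.nonzero(m)
    P=np.array([atz(c,(a,b),.02,o)[:2] for a,b in zip(u,v)],np.float32)*1000
    b=cv2.minAreaRect(P);print(c,len(P),np.round(b[0],1),np.round(b[1],1),round(b[2],2))
    # line fit per long side
    th=np.deg2rad(b[2]); 
    if b[1][0]<b[1][1]: th+=np.pi/2
    a=np.array([np.cos(th),np.sin(th)]);n=np.array([-a[1],a[0]]);q=P-b[0];s=q@a;t=q@n
    L=max(b[1]);W=min(b[1])
    for sg in(1,-1):
        k=(sg*t>W/2-8)&(abs(s)<L/2-15);f=np.polyfit(s[k],t[k],1);print("  side",sg,np.round(f,3),"yaw",round(np.rad2deg(th+np.arctan(f[0])),2))
    for sg in(1,-1):
        k=(sg*s>L/2-8)&(abs(t)<W/2-12);print("  end",sg,round(s[k].mean(),2))
fit("wrist",cv2.imread("pics/w6.png"),[(426,70),(494,74),(484,226),(418,226)],o,150)
fit("scene",cv2.imread("pics/scene5.png"),[(403,207),(442,210),(436,278),(391,274)],o,120)
```

```text
wrist 1144 [530.8 294.6] [ 70.8 173.8] 86.93
  side 1 [ 0.    32.954] yaw 176.93
  side -1 [  0.    -33.129] yaw 176.94
  end 1 84.24
  end -1 -84.67
scene 286 [528.4 295.1] [ 71.7 175.2] 86.81
  side 1 [1.0000e-03 3.3687e+01] yaw 176.87
  side -1 [ 1.0000e-03 -3.2446e+01] yaw 176.88
  end 1 83.95
  end -1 -85.41
```

Run:
```python
from h import *
import pickle
o=pickle.load(open("o6.pkl","rb"))
z=o["eef_pos"][2]+.0161
Rw=R.from_quat(o["tool_rot"]).as_matrix()
for uv in[(320,107.5),(320,108.5),(320,106.5)]:
    print(uv,np.round(Rw.T@(atz("wrist",uv,z,o)-o["eef_pos"])*1000,1))
im=cv2.imread("pics/w6.png");print(im[102:114,320].tolist())
print("shift to plate",[530.8-1000*o["eef_pos"][0],294.6-1000*o["eef_pos"][1]])
```

```text
(320, 107.5) [ 72.6  -0.5 -15.9]
(320, 108.5) [ 72.3  -0.5 -15.9]
(320, 106.5) [ 73.   -0.5 -15.9]
[[76, 119, 178], [75, 120, 179], [78, 121, 180], [70, 111, 165], [66, 97, 138], [69, 97, 132], [84, 122, 162], [105, 152, 204], [113, 163, 220], [115, 165, 222], [116, 167, 223], [116, 168, 224]]
shift to plate [np.float64(-16.687902998565846), np.float64(167.7112098314052)]
```

```bash
python3 -m inch '[-6,38,0,0,0,0.003,20, -12,76,0,0,0,0.003,20, -18,114,0,0,0,0.003,20, -18,150,0,0,0,0.003,20, -18,168,0,0,0,0.003,20, -18,168,-30,0,0,0.003,20, -18,168,-65,0,0,0.003,20, -18,168,-100,0,0,0.003,20]'
python3 -m inch '[0,0,-30,0,0,0,20, 0,0,-55,0,0,0,20, 0,0,-75,0,0,0,20, 0,0,-85,0,0,0,20, 0,0,-88,0,0,0,20, 0,0,-88,0,0,0,20, 0,0,-88,0,0,0,20, 0,0,-88,0,0,0,20]'
python3 -c "
from h import *
o=bot.get_obs();print(o['eef_pos'],R.from_quat(o['tool_rot']).as_matrix()[:,1:])
cv2.imwrite('pics/s7.png',bot.camera('scene'));cv2.imwrite('pics/d7.png',bot.camera('side'))"
```

```text
clock: 20.95
eef_pos: [0.5302, 0.2967, 0.1495]
tool_rot: [0.025, 1.0, 0.001, 0.001]
ft_force: [-0.3, 0.3, -1.8]
grip_width: 0.0452
grasp_force: 62.0
clock: 21.62
eef_pos: [0.531, 0.2964, 0.0641]
tool_rot: [0.024, 1.0, 0.001, 0.001]
ft_force: [-0.2, 0.5, -0.0]
grip_width: 0.0454
grasp_force: 62.0
[0.5310482  0.29642125 0.06414064] [[ 0.04841613  0.00303814]
 [ 0.99882568  0.0016243 ]
 [ 0.0017695  -0.99999407]]
```

```bash
python3 -m inch '[-1.5,-1.5,-2,0,0,-0.005,20, -1.5,-1.5,-4,0,0,-0.005,20, -1.5,-1.5,-6,0,0,-0.005,20, -1.5,-1.5,-8,0,0,-0.005,20, -1.5,-1.5,-8,0,0,-0.005,20, -1.5,-1.5,-8,0,0,-0.005,20, -1.5,-1.5,-8,0,0,-0.005,20]'
```

```text
clock: 22.3
eef_pos: [0.5282, 0.2943, 0.0542]
tool_rot: [0.026, 1.0, -0.0, -0.0]
ft_force: [0.0, 0.2, -0.0]
grip_width: 0.0454
grasp_force: 61.9
```

```bash
python3 -m inch '[0.6,0,-1,0,0,0,20, 0.6,0,-2,0,0,0,20, 0.6,0,-2,0,0,0,20, 0.6,0,-2,0,0,0,20, 0.6,0,-2,0,0,0,20]'
```

```text
clock: 22.72
eef_pos: [0.5286, 0.2944, 0.0538]
tool_rot: [0.026, 1.0, 0.0, -0.0]
ft_force: [-3.7, -2.5, 7.6]
grip_width: 0.0452
grasp_force: 62.9
```

```bash
python3 -m inch '[0,0,0,0,0,0,68, 0,0,0,0,0,0,68, 0,0,0,0,0,0,68, 0,0,0,0,0,0,68, 0,0,0,0,0,0,68, 0,0,20,0,0,0,68, 0,0,50,0,0,0,68, 0,0,90,0,0,0,68]'
python3 -m inch '[0,0,40,0,0,0,100, 0,0,80,0,0,0,100, 0,0,120,0,0,0,100, 0,0,130,0,0,0,100, 0,0,130,0,0,0,100, 0,0,130,0,0,0,100, 0,0,130,0,0,0,100, 0,0,130,0,0,0,100]'
python3 - <<'E'
from h import *
import pickle
o=bot.get_obs();print(o["eef_pos"])
im=bot.camera("wrist");cv2.imwrite("pics/w8.png",im);pickle.dump(o,open("o8.pkl","wb"))
for r in bot.silhouettes("wrist","cork_center")[:1]:
    cs=max(cv2.findContours(r["mask"].astype(np.uint8),0,2)[0],key=cv2.contourArea)
    P=np.array([atz("wrist",q,.07,o)[:2] for q in cs[:,0]],np.float32)*1000
    print(r["confidence"],cv2.minAreaRect(P))
E
```

```text
clock: 23.38
eef_pos: [0.5267, 0.2931, 0.1397]
tool_rot: [0.026, 1.0, -0.002, -0.003]
ft_force: [0.9, 0.7, 0.0]
grip_width: 0.0579
grasp_force: 0.0
clock: 24.05
eef_pos: [0.5279, 0.2938, 0.2697]
tool_rot: [0.026, 1.0, -0.001, -0.002]
ft_force: [0.7, 0.6, -0.8]
grip_width: 0.0855
grasp_force: 0.0
[0.52792308 0.29378397 0.26973259]
0.86 ((529.63037109375, 294.285400390625), (45.92020034790039, 146.85055541992188), 87.2343978881836)
```

View pics/w8.png

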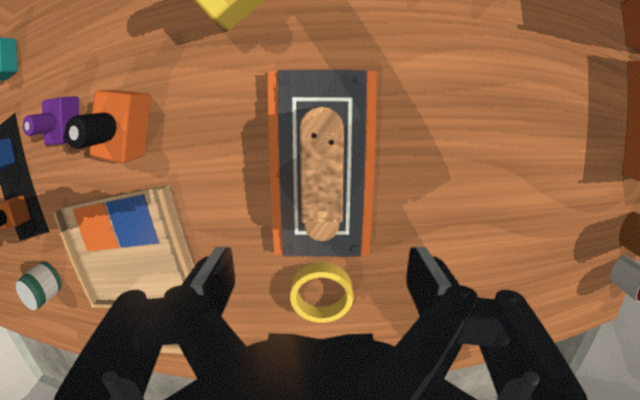

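The cork lies inside the outline (cork 322,175; outline 293-351 × 98-233). Its measured centre is about 1 mm from the plate's centre and it's aligned. Back to the mat for orange.

```bash
python3 -m inch '[-4,-38,0,0,0,-0.12,100, -8,-76,0,0,0,-0.24,100, -12,-114,0,0,0,-0.36,100, -16,-152,0,0,0,-0.48,100, -20,-190,0,0,0,-0.6,100, -20,-228,0,0,0,-0.72,100, -20,-266,0,0,0,-0.8,100, -20,-304,0,0,0,-0.8,100]'
python3 -m inch '[7,-38,0,0,0,-0.12,100, 14,-76,0,0,0,-0.24,100, 21,-114,0,0,0,-0.36,100, 28,-152,0,0,0,-0.48,100, 35,-190,0,0,0,-0.6,100, 42,-228,0,0,0,-0.647,100, 50,-266,0,0,0,-0.647,100, 57,-304,0,0,0,-0.647,100]'
python3 -m inch '[0,0,-30,0,0,0,100, 0,0,-60,0,0,0,100, 0,0,-60,0,0,0,100, 0,0,-60,0,0,0,100, 0,0,-60,0,0,0,100]'
python3 - <<'E'
from h import *
o=bot.get_obs();print(o["eef_pos"],R.from_quat(o["tool_rot"]).as_matrix()[:2,1])
im=bot.camera("wrist");cv2.imwrite("pics/w9.png",im)
for n,z in dict(weight_orange_grip=.075,weight_blue_grip=.075).items():
    for r in bot.spot_point("wrist",n)[:3]:
        print(n,round(r["confidence"],2),np.round(r["uv"],1),np.round(atz("wrist",r["uv"],z,o)[:2],4))
E
```

```text
clock: 24.82
eef_pos: [0.508, -0.0114, 0.2715]
tool_rot: [0.415, 0.91, -0.0, -0.001]
ft_force: [0.9, -0.8, 0.4]
grip_width: 0.0853
grasp_force: 0.0
clock: 25.48
eef_pos: [0.5656, -0.3155, 0.2711]
tool_rot: [0.682, 0.732, -0.0, -0.001]
ft_force: [1.6, -0.3, 0.1]
grip_width: 0.0856
grasp_force: 0.0
clock: 25.9
eef_pos: [0.5661, -0.3134, 0.2131]
tool_rot: [0.681, 0.732, 0.0, 0.0]
ft_force: [1.0, -0.6, 0.6]
grip_width: 0.0855
grasp_force: 0.0
[ 0.56614792 -0.31342742  0.21312629] [0.99743949 0.07151521]
weight_orange_grip 0.73 [ 62.3 144.6] [ 0.2815 -0.2803]
weight_orange_grip 0.7 [319.6 190.7] [ 0.5658 -0.3137]
weight_blue_grip 0.79 [198.6 197.2] [ 0.4552 -0.3277]
weight_blue_grip 0.31 [319.8 190.2] [ 0.566  -0.3132]
```

```bash
python3 -m inch '[0,0,-35,0,0,0,100, 0,0,-70,0,0,0,100, 0,0,-100,0,0,0,100, 0,0,-120,0,0,0,100, 0,0,-129,0,0,0,100, 0,0,-129,0,0,0,100, 0,0,-129,0,0,0,100, 0,0,-129,0,0,0,100]'
python3 -m inch '[0,0,0,0,0,0,10, 0,0,0,0,0,0,10, 0,0,0,0,0,0,10, 0,0,0,0,0,0,10, 0,0,0,0,0,0,10, 0,0,0,0,0,0,10, 0,0,0,0,0,0,10, 0,0,0,0,0,0,10]'
```

```text
clock: 26.72
eef_pos: [0.5676, -0.3145, 0.0861]
tool_rot: [0.681, 0.732, 0.001, 0.002]
ft_force: [0.6, 0.2, -0.1]
grip_width: 0.0855
grasp_force: 0.0
clock: 27.38
eef_pos: [0.5659, -0.3139, 0.0839]
tool_rot: [0.682, 0.732, -0.0, 0.0]
ft_force: [-0.7, 0.8, 4.0]
grip_width: 0.0284
grasp_force: 59.4
```

```bash
python3 -m inch '[0,0,30,0,0,0,10, 0,0,60,0,0,0,10, 0,0,90,0,0,0,10, 0,0,118,0,0,0,10, 0,0,118,0,0,0,10, 0,0,118,0,0,0,10, 0,0,118,0,0,0,10]'
python3 - <<'E'
from h import *
import pickle
o=bot.get_obs();print(o["eef_pos"])
im=bot.camera("wrist");cv2.imwrite("pics/w10.png",im);pickle.dump(o,open("o10.pkl","wb"))
cv2.imwrite("pics/c10.png",cv2.resize(im[140:340,240:400],(640,800)[::1],interpolation=3)[:600])
# pads
o5=pickle.load(open("o5.pkl","rb"))
for c,f in(("wrist","w5"),("side","side5"),("scene","scene5")):
    h=cv2.cvtColor(cv2.imread(f"pics/{f}.png"),cv2.COLOR_BGR2HSV)
    for n,lo,hi in(("orange",(5,200,150),(14,255,255)),("blue",(105,150,60),(120,255,255))):
        m=cv2.inRange(h,lo,hi)
        # keep component nearest to expected pad
        k,lab,st,ce=cv2.connectedComponentsWithStats(m)
        e=proj(c,[[.605,-.084 if n=="orange" else 0,.01]],o5)[0]
        i=1+np.argmin(np.hypot(*(ce[1:]-e).T)+1e3*(st[1:,4]<150))
        cs=max(cv2.findContours((lab==i).astype(np.uint8),0,1)[0],key=cv2.contourArea)
        P=np.array([atz(c,q,.01,o5)[:2] for q in cs[:,0]],np.float32)*1000
        b=cv2.minAreaRect(P);print(c,n,st[i,4],np.round(b[0],1),np.round(b[1],1),round(b[2],2))
E
```

```text
clock: 27.97
eef_pos: [0.5647, -0.313, 0.1982]
tool_rot: [0.682, 0.732, -0.001, -0.002]
ft_force: [-0.1, -0.1, -6.0]
grip_width: 0.0288
grasp_force: 61.0
[ 0.56466688 -0.31297796  0.19823783]Traceback (most recent call last):
  File "<stdin>", line 15, in <module>
    return _wrapfunc(a, 'argmin', axis=axis, out=out, **kwds)
    return bound(*args, **kwds)
ValueError: attempt to get argmin of an empty sequence
```

View pics/c10.png

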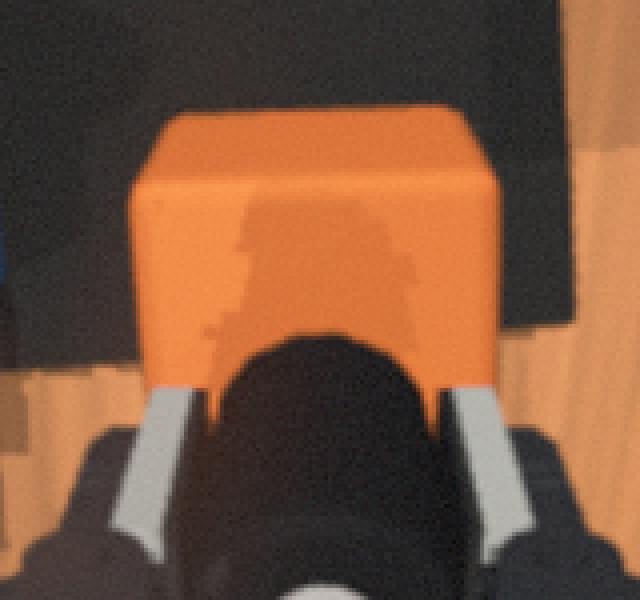

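Run:
```python
from h import *
import pickle
o=pickle.load(open("o10.pkl","rb"));Rw=R.from_quat(o["tool_rot"]).as_matrix()
for nm,pts,dz in(("top",[(137,186),(500,179)],.033),("bottom",[(175,113),(462,105)],.079)):
    q=[(Rw.T@(atz("wrist",(239.5+a/4,139.5+b/4),o["eef_pos"][2]-dz,o)-o["eef_pos"]))*1000 for a,b in pts]
    d=q[1]-q[0];print(nm,np.round(q,1).tolist(),"mid",np.round((q[0]+q[1])[:2]/2,1),"yaw rel",np.rad2deg(np.arctan2(-d[0],d[1])))
o5=pickle.load(open("o5.pkl","rb"))
for c,f in(("wrist","w5"),("side","side5"),("scene","scene5")):
    I=cv2.imread(f"pics/{f}.png")
    for n,y in(("orange",-.084),("blue",0)):
        e=proj(c,[[.585 if c=="scene" else .605,y,.01]],o5)[0].round().astype(int)
        h=cv2.cvtColor(I,cv2.COLOR_BGR2LAB).astype(int);ref=np.median(h[e[1]-3:e[1]+4,e[0]-3:e[0]+4].reshape(-1,3),0)
        m=(np.linalg.norm((h-ref)[:,:,1:],axis=2)<22).astype(np.uint8)
        lab=cv2.connectedComponents(m,connectivity=4)[1];cs=max(cv2.findContours((lab==lab[e[1],e[0]]).astype(np.uint8),0,1)[0],key=cv2.contourArea)
        P=np.array([atz(c,q,.01,o5)[:2] for q in cs[:,0]],np.float32)*1000
        b=cv2.minAreaRect(P);print(c,n,np.round(b[0],1),np.round(b[1],1),round(b[2],2))
```

```text
top [[32.3, -23.7, 33.2], [33.3, 23.0, 33.0]] mid [32.8 -0.3] yaw rel -1.2211214805294708
bottom [[32.3, -24.1, 79.2], [33.7, 23.0, 79.0]] mid [33.  -0.5] yaw rel -1.6830968600186675
wrist orange [605.2 -84.8] [78.2 80.3] 6.01
wrist blue [ 5.962e+02 -4.000e-01] [77.1 79.2] 6.22
side orange [604.2 -88.3] [78.8 80.6] 6.04
side blue [594.8  -4.7] [75.8 79.1] 6.8
scene orange [593.1 -87. ] [67.5 80.7] 5.91
scene blue [594.2  -1.3] [74.6 77.9] 6.17
```

```bash
python3 -m inch '[10,38,0,0,0,0.01,10, 20,76,0,0,0,0.01,10, 30,114,0,0,0,0.01,10, 40,152,0,0,0,0.01,10, 51,190,0,0,0,0.01,10, 51,228,0,0,0,0.01,10, 51,229,0,0,0,0.01,10, 51,229,0,0,0,0.01,10]'
python3 -m inch '[0,0,-30,0,0,0,10, 0,0,-60,0,0,0,10, 0,0,-80,0,0,0,10, 0,0,-95,0,0,0,10, 0,0,-100,0,0,0,10, 0,0,-100,0,0,0,10, 0,0,-100,0,0,0,10, 0,0,-100,0,0,0,10]'
```

```text
clock: 28.68
eef_pos: [0.6155, -0.0816, 0.1981]
tool_rot: [0.676, 0.737, -0.002, -0.002]
ft_force: [-0.2, -0.9, -5.3]
grip_width: 0.0288
grasp_force: 61.0
clock: 29.35
eef_pos: [0.6177, -0.0854, 0.1024]
tool_rot: [0.678, 0.735, 0.001, 0.001]
ft_force: [1.3, 0.2, -5.3]
grip_width: 0.0288
grasp_force: 60.7
```

```bash
python3 -m inch '[-1,1,-4,0,0,0,10, -1,1,-7,0,0,0,10, -1,1,-8,0,0,0,10, -1,1,-8,0,0,0,10, -1,1,-8,0,0,0,10, -1,1,-8,0,0,0,10]'
```

```text
clock: 29.85
eef_pos: [0.616, -0.0836, 0.0935]
tool_rot: [0.678, 0.735, 0.0, 0.0]
ft_force: [-0.6, -1.0, -6.3]
grip_width: 0.0284
grasp_force: 60.7
```

```bash
python3 -m inch '[0,0,-2,0,0,0,10, 0,0,-4,0,0,0,10, 0,0,-5,0,0,0,10, 0,0,-5,0,0,0,10, 0,0,-5,0,0,0,10]'
```

```text
clock: 30.27
eef_pos: [0.6162, -0.0837, 0.09]
tool_rot: [0.678, 0.735, 0.0, 0.001]
ft_force: [-3.3, 0.7, 5.3]
grip_width: 0.0288
grasp_force: 62.1
```

```bash
python3 -m inch '[0,0,0,0,0,0,100, 0,0,0,0,0,0,100, 0,0,0,0,0,0,100, 0,0,0,0,0,0,100, 0,0,0,0,0,0,100, 0,0,40,0,0,0,100, 0,0,80,0,0,0,100, 0,0,120,0,0,0,100]'
python3 -m inch '[-22,-33,0,0,0,-0.01,100, -44,-66,0,0,0,-0.01,100, -66,-99,0,0,0,-0.01,100, -88,-132,0,0,0,-0.01,100, -110,-165,0,0,0,-0.01,100, -132,-198,0,0,0,-0.01,100, -154,-230,0,0,0,-0.01,100, -164,-242,0,0,0,-0.01,100]'
python3 -m inch '[0,0,0,0,0,0,100, 0,0,0,0,0,0,100, 0,0,-40,0,0,0,100, 0,0,-80,0,0,0,100, 0,0,-110,0,0,0,100, 0,0,-123,0,0,0,100, 0,0,-123,0,0,0,100, 0,0,-123,0,0,0,100]'
python3 -m inch '[0,0,0,0,0,0,100, 0,0,0,0,0,0,100]'
```

```text
clock: 30.93
eef_pos: [0.6151, -0.0836, 0.2086]
tool_rot: [0.678, 0.735, -0.001, -0.001]
ft_force: [1.8, -0.7, 1.1]
grip_width: 0.0853
grasp_force: 0.0
clock: 31.6
eef_pos: [0.4492, -0.3294, 0.2084]
tool_rot: [0.683, 0.73, -0.001, 0.0]
ft_force: [1.2, 0.8, 0.2]
grip_width: 0.0856
grasp_force: 0.0
clock: 32.27
eef_pos: [0.4524, -0.3243, 0.0847]
tool_rot: [0.681, 0.733, 0.0, -0.001]
ft_force: [-0.6, 0.1, 0.7]
grip_width: 0.0852
grasp_force: 0.0
clock: 32.43
eef_pos: [0.4536, -0.3261, 0.0873]
tool_rot: [0.681, 0.732, 0.0, 0.002]
ft_force: [0.6, 0.2, 0.3]
grip_width: 0.0854
grasp_force: 0.0
```

```bash
python3 -m inch '[-1,0,-2,0,0,0,100, -1,0,-2,0,0,0,10, -1,0,-2,0,0,0,10, -1,0,-2,0,0,0,10, -1,0,-2,0,0,0,10, -1,0,-2,0,0,0,10, -1,0,-2,0,0,0,10, -1,0,-2,0,0,0,10]'
python3 -m inch '[0,0,30,0,0,0,10, 0,0,60,0,0,0,10, 0,0,90,0,0,0,10, 0,0,118,0,0,0,10, 0,0,118,0,0,0,10, 0,0,118,0,0,0,10, 0,0,118,0,0,0,10, 0,0,118,0,0,0,10]'
python3 - <<'E'
from h import *
import pickle
o=bot.get_obs();im=bot.camera("wrist");cv2.imwrite("pics/w11.png",im);pickle.dump(o,open("o11.pkl","wb"))
cv2.imwrite("pics/c11.png",cv2.resize(im[140:290,240:400],(640,600),interpolation=3))
E
```

```text
clock: 33.1
eef_pos: [0.4511, -0.3258, 0.0836]
tool_rot: [0.682, 0.732, 0.0, 0.0]
ft_force: [0.7, 1.3, 1.8]
grip_width: 0.0288
grasp_force: 58.9
clock: 33.77
eef_pos: [0.4494, -0.3247, 0.1984]
tool_rot: [0.682, 0.732, -0.0, -0.003]
ft_force: [-0.8, 0.5, -4.5]
grip_width: 0.0287
grasp_force: 60.8
```

View pics/c11.png

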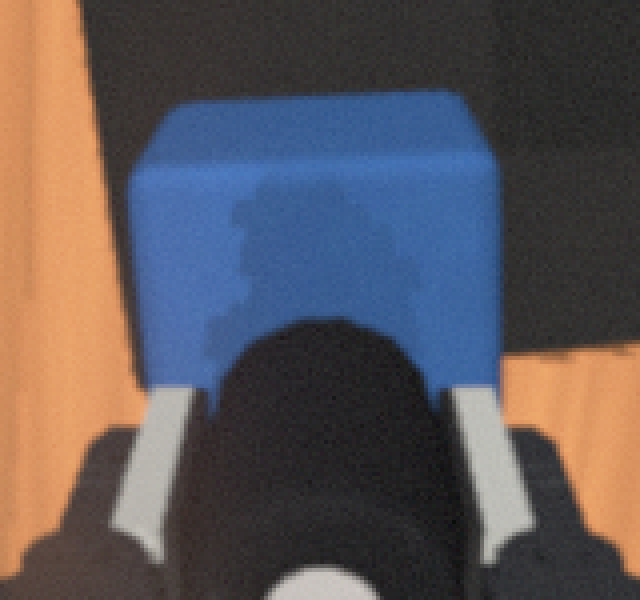

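```bash
python3 -m inch '[16,32,20,0,0,0,10, 32,65,30,0,0,0,10, 48,98,30,0,0,0,10, 64,130,30,0,0,0,10, 80,163,30,0,0,0,10, 96,195,30,0,0,0,10, 112,228,30,0,0,0,10, 128,260,30,0,0,0,10]'
python3 -m inch '[14,32,0,0,0,0,10, 28,64,0,0,0,0,10, 28,64,0,0,0,0,10, 28,64,-35,0,0,0,10, 28,64,-70,0,0,0,10, 28,64,-100,0,0,0,10, 28,64,-125,0,0,0,10, 28,64,-130,0,0,0,10]'
python3 -m inch '[0,0,0,0,0,0,10, 0,0,0,0,0,0,10, 0,0,0,0,0,0,10, 0,0,0,0,0,0,10]'
```

```text
clock: 34.48
eef_pos: [0.5785, -0.0638, 0.2293]
tool_rot: [0.682, 0.732, -0.001, -0.001]
ft_force: [1.1, -1.1, -3.2]
grip_width: 0.0291
grasp_force: 60.8
clock: 35.15
eef_pos: [0.6016, -0.0018, 0.0939]
tool_rot: [0.682, 0.732, -0.005, -0.005]
ft_force: [-0.9, 0.0, -4.0]
grip_width: 0.0285
grasp_force: 61.0
clock: 35.48
eef_pos: [0.6086, -0.0018, 0.1037]
tool_rot: [0.682, 0.732, 0.002, 0.002]
ft_force: [-0.2, -0.3, -3.7]
grip_width: 0.0287
grasp_force: 61.0
```

```bash
python3 -m inch '[0,0,-2,0,0,0,10, 0,0.5,-4,0,0,0,10, 0,0.5,-6,0,0,0,10, 0,0.5,-7,0,0,0,10, 0,0.5,-7,0,0,0,10, 0,0.5,-7,0,0,0,10]'
```

```text
clock: 35.98
eef_pos: [0.6067, -0.0012, 0.0941]
tool_rot: [0.682, 0.732, -0.0, -0.0]
ft_force: [-0.5, -0.8, -4.5]
grip_width: 0.0288
grasp_force: 61.1
```

```bash
python3 -m inch '[0.5,0,-2,0,0,0,10, 0.5,0,-4,0,0,0,10, 0.5,0,-5,0,0,0,10, 0.5,0,-5,0,0,0,10, 0.5,0,-5,0,0,0,10]'
```

```text
clock: 36.4
eef_pos: [0.6075, -0.0012, 0.0896]
tool_rot: [0.682, 0.732, 0.0, 0.0]
ft_force: [0.6, -0.7, -0.7]
grip_width: 0.0288
grasp_force: 61.5
```

```bash
python3 -m inch '[0,0,-1,0,0,0,10, 0,0,-1,0,0,0,10, 0,0,-1,0,0,0,100, 0,0,-1,0,0,0,100, 0,0,-1,0,0,0,100, 0,0,-1,0,0,0,100, 0,0,-1,0,0,0,100, 0,0,-1,0,0,0,100]'
python3 -m inch '[0,0,40,0,0,0,100, 0,0,80,0,0,0,100, 0,0,120,0,0,0,100, 0,-40,150,0,0,0,100, 0,-60,170,0,0,0,100, 0,-60,170,0,0,0,100, 0,-60,170,0,0,0,100, 0,-60,170,0,0,0,100]'
python3 -m inch '[0,0,0,0,0,0,100, 0,0,0,0,0,0,100, 0,0,0,0,0,0,100]'
python3 - <<'E'
from h import *
import pickle
o=bot.get_obs();im=bot.camera("wrist");cv2.imwrite("pics/w12.png",im);pickle.dump(o,open("o12.pkl","wb"));print(o["eef_pos"])
cv2.imwrite("pics/c12.png",cv2.resize(im[20:270,240:450],(504,600),interpolation=3))
E
```

```text
clock: 37.07
eef_pos: [0.6074, -0.0012, 0.0882]
tool_rot: [0.682, 0.732, -0.0, 0.0]
ft_force: [-0.0, 0.4, -0.2]
grip_width: 0.0851
grasp_force: 0.0
clock: 37.73
eef_pos: [0.6069, -0.061, 0.2574]
tool_rot: [0.682, 0.732, -0.0, -0.001]
ft_force: [-0.3, -0.0, -0.3]
grip_width: 0.0852
grasp_force: 0.0
clock: 37.98
eef_pos: [0.6068, -0.0602, 0.2568]
tool_rot: [0.681, 0.732, -0.001, -0.001]
ft_force: [-0.1, -0.3, 1.0]
grip_width: 0.0853
grasp_force: 0.0
[ 0.60677844 -0.06022381  0.25677223]
```

View pics/c12.png

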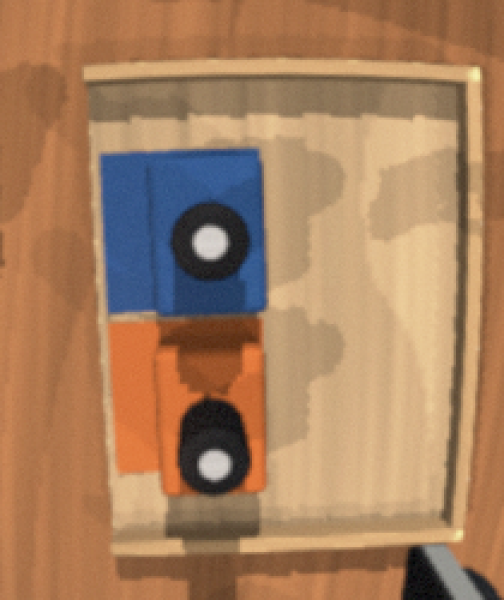

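Run:
```python
from h import *
import pickle
o=pickle.load(open("o12.pkl","rb"));im=cv2.imread("pics/w12.png")
for n,(a,b) in dict(blue=(327,120),orange=(328,213)).items():
    w=(im[b-9:b+10,a-9:a+10].min(2)>130);v,u=np.nonzero(w);c=(u.mean()+a-9,v.mean()+b-9)
    print(n,c,np.round(atz("wrist",c,.106,o)[:2]*1000,1))
def yaw(p,q,z):
    d=atz("wrist",(239.7+p[0]/2.4,19.7+p[1]/2.4),z,o)-atz("wrist",(239.7+q[0]/2.4,19.7+q[1]/2.4),z,o);return round(np.rad2deg(np.arctan2(-d[0],d[1])),1)
print("blue top",yaw((148,155),(157,310),.056),"pad",yaw((101,156),(110,313),.01),"orange top",yaw((158,345),(165,492),.056),"pad",yaw((110,322),(120,472),.01))
print("pads",[np.round(atz("wrist",(239.7+x/2.4,19.7+y/2.4),.01,o)[:2]*1000,1) for x,y in((101,156),(110,313),(110,322),(120,472))])
```

```text
blue (np.float64(327.2), np.float64(120.63225806451612)) [ 6.082e+02 -5.000e-01]
orange (np.float64(328.984126984127), np.float64(213.29365079365078)) [616.5 -85.2]
blue top 7.1 pad 6.6 orange top 6.1 pad 6.2
pads [array([554.3,  34. ]), array([563.3, -43.9]), array([563.5, -48.5]), array([ 572.2, -127.9])]
```

The crop shows both weights upright on their own pads. The blue knob is at (210,242) and orange at (213,465), each within about 2 mm of the pad centre and about 0.5° of square. The cork is placed and nothing is being touched, so I'll hand in.

```bash
python3 -c "
from workcell import bot
print(bot.job_done())"
```

```text
the job is handed in; nothing more can be done
None
```

The job is handed in: the cork lies centred in the press plate's outline, about 1 mm off, and both weights are back upright on the pads of their own colour, within about 2 mm and 0.5° by my wrist-camera measurements; the can and tape were not touched, and no verdict came back.

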